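Find the rocking corner of an instrument plate and shim it

TASK

One corner of the instrument plate rocks. Feel for it by pressing down on the plate's corners with the fingertips until you find the one that sinks, then press the raised shim of that corner down flat and let go. Leave the other three shims raised, leave the plate in its place, lift nothing, and do not disturb the other things on the bench.

Things in the scene. Friction and masses are not known exactly. Their poses are not given: they have to be found in the camera images.
- plate: Loose aluminium plate, 150 (its x) x 180 (its y) x 10 mm, 0.9 kg, with a low round steel pan (72 mm across, 6 mm high) in its middle, lying level on four rubber-capped pads, one near each corner. Origin: centre of its underside, 30 mm above the bench; x points away from the robot (within 0.35 rad), z up. Four small steel dogs at its mid-edges keep it in place.
- base: Dark steel base under the plate, 200 (x) x 290 (y) x 8 mm, fixed, carrying pads, dogs and shims; origin at the centre of its underside on the bench, axes as the plate's. Three pads are solid; one, alike to the eye and at any corner, is soft: pressed above it with over 5 N the plate's corner sinks about 4 mm to a stop, and springs back on release. The other corners do not give.
- corner_far_left (a point): Where to press the plate's far-left corner: point on its top face right above that pad, 40 mm above the bench, at plate x +55 mm, y +60 mm (left = +y, far = +x).
- corner_far_right (a point): Where to press the plate's far-right corner: point on its top face right above that pad, 40 mm above the bench, at plate x +55 mm, y -60 mm (left = +y, far = +x).
- corner_near_left (a point): Where to press the plate's near-left corner: point on its top face right above that pad, 40 mm above the bench, at plate x -55 mm, y +60 mm (left = +y, far = +x).
- corner_near_right (a point): Where to press the plate's near-right corner: point on its top face right above that pad, 40 mm above the bench, at plate x -55 mm, y -60 mm (left = +y, far = +x).
- tab_far_left (a point): Where to press the far-left corner's shim: point on the top of its plain brass tongue (26 mm wide, 3 mm thick, round end) 38 mm out from its hinge; the tongue is 54 mm long and points to the plate's +y, past the plate's side. Hinge along x at base x +55, y +100 mm, 13 mm above the bench. Flat, this point is 14.5 mm above the bench.
- tab_far_right (a point): Where to press the far-right corner's shim: point on the top of its plain brass tongue (26 mm wide, 3 mm thick, round end) 38 mm out from its hinge; the tongue is 54 mm long and points to the plate's -y, past the plate's side. Hinge along x at base x +55, y -100 mm, 13 mm above the bench. Flat, this point is 14.5 mm above the bench.
- tab_near_left (a point): Where to press the near-left corner's shim: point on the top of its plain brass tongue (26 mm wide, 3 mm thick, round end) 38 mm out from its hinge; the tongue is 54 mm long and points to the plate's +y, past the plate's side. Hinge along x at base x -55, y +100 mm, 13 mm above the bench. Flat, this point is 14.5 mm above the bench.
- tab_near_right (a point): Where to press the near-right corner's shim: point on the top of its plain brass tongue (26 mm wide, 3 mm thick, round end) 38 mm out from its hinge; the tongue is 54 mm long and points to the plate's -y, past the plate's side. Hinge along x at base x -55, y -100 mm, 13 mm above the bench. Flat, this point is 14.5 mm above the bench.
- shim_far_left (a joint): Angle of the far-left flip shim in rad: 0 = pressed flat (level, at its stop), 0.6 = fully raised; starts between 0.47 and 0.6. Stiff hinge: about 4 N at the pressing point moves it, and it stays where it is left. Flat, its nose stands under the plate's corner and carries it.
- shim_far_right (a joint): Angle of the far-right flip shim in rad: 0 = pressed flat (level, at its stop), 0.6 = fully raised; starts between 0.47 and 0.6. Stiff hinge: about 4 N at the pressing point moves it, and it stays where it is left. Flat, its nose stands under the plate's corner and carries it.
- shim_near_left (a joint): Angle of the near-left flip shim in rad: 0 = pressed flat (level, at its stop), 0.6 = fully raised; starts between 0.47 and 0.6. Stiff hinge: about 4 N at the pressing point moves it, and it stays where it is left. Flat, its nose stands under the plate's corner and carries it.
- shim_near_right (a joint): Angle of the near-right flip shim in rad: 0 = pressed flat (level, at its stop), 0.6 = fully raised; starts between 0.47 and 0.6. Stiff hinge: about 4 N at the pressing point moves it, and it stays where it is left. Flat, its nose stands under the plate's corner and carries it.
- vial_a: Small capped glass vial, 19 mm across, 38 mm tall, standing on the base between the two left-hand shims. Bystander, to be left alone. Origin: centre of its underside.
- vial_b: Small capped glass vial, 19 mm across, 38 mm tall, standing on the base between the two right-hand shims. Bystander, to be left alone. Origin: centre of its underside.
- jar: Glass jar with white lid, 56 mm across, 65 mm tall, on the bench to the left of the base. Bystander, to be left alone. Origin: centre of its underside.
- beaker: Glass beaker, 56 mm across, 65 mm tall, on the bench to the right of the base. Bystander, to be left alone. Origin: centre of its underside.
- dish: Flat clear round dish, 84 mm across, 15 mm tall, on the bench beyond the base. Bystander, to be left alone. Origin: centre of its underside.
- tipbox: Box with clear lid, 82 x 112 x 57 mm, on the bench beyond the base. Bystander, to be left alone. Origin: centre of its underside.
- driver: Screwdriver lying on the bench, 150 mm long, far to the left. Bystander, to be left alone. Origin: underside of its middle.
There are look-alikes about, which are no part of the job. Of the things that look like the plate, the middle-sized one is meant.

How it is judged:
By the outcome, as a careful person would: the job done as asked, in the order asked, and still so for the second after the job is handed in, with the robot touching nothing.
It also fails if it takes over 51 s, if anything falls off the work surface, if the arm or the gripper's body presses on something with over 40 N, if the wrist force passes 120 N, or if a joint passes its speed limit or range.

ROBOT

A 7-joint arm with a two-finger parallel gripper is mounted at the origin on the work surface. World frame = base frame: x ahead of the robot, y to its left, z up, the work surface at z = 0. Lengths are in m, angles in rad, forces in N, time in s.
With the tool pointing down it reaches from about 0.35 to 0.9 m from the base axis. Payload 8.1 kg.
Tool frame: the origin (TCP) lies on the centre line of the jaws, within the pads' length; the fingertips stand 19 mm ahead of it and the grasp point (between the pads) is the TCP; z points along the fingers, y is the direction in which the jaws open and shut (so a half turn about z gives the same grasp; the last joint's range is limited). The gripper opens to 92 mm and grips with 3 to 60 N. Pads are 19 mm wide; open, the fingers measure 130 mm over their backs; the gripper's body (75 mm by 190 mm) begins 47 mm behind the grasp point.
Start: joints at [1.21, 0.434, 0.025, 1.573, -0.012, 1.134, -0.075], TCP at [0.159, -0.604, 0.246] pointing down, gripper open.
Joint ranges: [-2.62, 2.62], [-0.44, 2.09], [-1.27, 1.32], [0.08, 2.57], [-1.32, 4.46], [0.12, 2], [-2.74, 2.74]. Speed limits (rad/s): [2.22, 2.22, 3.01, 3.01, 3.14, 3.14, 3.14].

INTERFACE

Orientations are given as a rotation vector (axis times angle).
In Python, from cell import monitor, imaging, workorder, outline_of gives the robot as it stands.
- The arm moves only by the tool move_arm, never from a script. Its argument "series" is a list of rows, each a list of 6 numbers: the shift along the world's x, y, z in cm, then the turn, a rotation vector about the world's x, y, z in degrees. A call has 1 to 8 rows; each row shifts and turns the commanded pose from where the row before left it; what a row does not reach is not made up. A row lasts 1/10 s, in which the tool goes at most 50 mm and 8.59 degrees, less where a joint would pass 70% of its speed; a pose out of reach is approached as far as the arm can. A call with a gripper value outside its range is refused whole. "grip" is the opening, from 0 (shut) to 1 (fully open), set as the call begins (left out, the last holds). The fingers move at their own pace and stop on an object; "force" is the grip in N (left out, the last holds). Time passes only in rows, so rows that do not move let the fingers close. It gives the time, the measured TCP pose, the force and the opening at its end, in the units of the state.
- monitor.observe(): the state, without advancing time (a new reading comes with each control period).
- imaging.get_image(name): name is "side" or "top"; returns a dict with "color" (400x640x3 uint8, red, green, blue), "fx", "fy", "cx", "cy" (pixels), "dist_coeffs" ([k1, k2, p1, p2, k3] as OpenCV has them; the pictures are not rectified), "rvec" (rotation vector, rad) and "tvec" (3), from world to camera coordinates, as OpenCV has them. Camera axes: x right, y down, z forward; pixel columns grow to the right and rows downward; lengths in m; the calibration is good to about 2 mm. A picture is of the moment at which its call begins. There is no depth.
- workorder.sign_off(): hands the job in, once; it reports no verdict.
Trained networks look in the newest picture that a camera, given by its name, has taken for a name from the list of things; names that differ only in an ending like _2 or _b are one class to them, and where a whole thing is asked for, a point or a joint stands for the part that bears it (a point fixed in the world has none). Each returns a list of dicts, best first, with "p" (0 to 1); they miss things now and then, are a little off and sometimes report something else, mostly with a low value. They report only what shows in the picture. A call takes as long as a camera call. They do not tell look-alikes from the thing itself.
- outline_of(camera, thing): "mask" (400x640 bool, what is visible of it) and "rect" ([left, top, width, height] in pixels, round what is visible of it).
The state is a dict: "clock": time; "joints": joint angles; "dq": joint speeds; "joint_efforts": joint torques, N m; "position": TCP position; "ee_rot": TCP orientation; "force": force on the tool from outside, world axes, zero at the start; "ft_torque": the same for the moment, N m; "width": opening from 0.0 (shut) to 1.0 (fully open).
Only numpy, scipy, OpenCV 4.12 (cv2) and the standard library are available. Lean on these libraries where they do the work, as an engineer would, in place of code of your own. Each camera call takes 0.05 s, during which the arm holds its last target. There are 200 camera calls.

## Working session

There is one attempt and no reset: what is moved stays moved. The work goes in short steps, Python scripts to look and compute and a tool call to move; the robot and the scene stay as the last step left them, time stands still between calls to the robot, and variables do not carry over. Pictures are saved under pics/ and viewed, about 8 in all and at most 12, crops included, and the job is handed in when it is done.

Besides the shell and the picture viewer there is one more tool, called by a JSON object that holds its "op" and its "data". move_arm: Moves the arm, as the interface text tells. Its arguments: {"type":"object","properties":{"series":{"type":"array"},"grip":{"type":"number"},"force":{"type":"number"}},"required":["series"]}

```bash
ls; mkdir -p pics
python3 - <<'E'
from cell import monitor, imaging, workorder, outline_of
import cv2
s=monitor.observe(); print(s)
for c in ("top","side"):
    im=imaging.get_image(c); cv2.imwrite(f"pics/{c}1.png",im["color"][:,:,::-1])
    print({k:v for k,v in im.items() if k!="color"})
    for t in ("plate","base"):
        for d in outline_of(c,t): print(c,t,d["p"],d["rect"])
E
```

```text
pics
{'clock': 0.0, 'joints': array([ 1.21044726,  0.43519872,  0.02497475,  1.57414606, -0.01158749,
        1.13399466, -0.07511889]), 'dq': array([ 4.87709843e-04, -7.53423421e-04, -2.58155413e-04,  4.98639152e-04,
        6.70199817e-04,  8.11426945e-05, -1.69677932e-04]), 'joint_efforts': array([-6.41357528e-04, -6.67850661e+01,  9.84807909e-01, -3.14467871e+01,
       -6.05798140e-02,  4.29831748e-02,  1.67193812e-04]), 'position': array([ 0.15912635, -0.60387964,  0.24494111]), 'ee_rot': array([-3.11400912e+00, -4.03417717e-01,  5.65556155e-04]), 'force': array([0.50003608, 0.38340961, 0.42120827]), 'ft_torque': array([ 0.05991393,  0.04515532, -0.03687557]), 'width': 0.9999326601837613}
{'fx': 372.1791237457622, 'fy': 372.1791237457622, 'cx': 317.35559265348104, 'cy': 194.864865723919, 'dist_coeffs': array([-0.04509688,  0.        ,  0.        ,  0.        ,  0.        ]), 'rvec': array([ 2.16535087, -2.0406258 ,  0.21142432]), 'tvec': array([0.04843647, 0.52041701, 0.79547708])}
top plate 0.88 [146.1, 257.5, 132.5, 132.7]
top plate 0.68 [311.2, 156.7, 84.7, 73.7]
top plate 0.67 [444.7, 243.9, 57.5, 63.0]
top base 0.89 [286.0, 148.3, 134.4, 100.4]
{'fx': 493.6133902933805, 'fy': 493.6133902933805, 'cx': 321.4126293334862, 'cy': 200.06805824066763, 'dist_coeffs': array([-0.07569693,  0.        ,  0.        ,  0.        ,  0.        ]), 'rvec': array([ 0.70564569, -2.53846531,  1.24404588]), 'tvec': array([0.47086734, 0.17185442, 1.2304646 ])}
side plate 0.94 [330.0, 273.1, 106.7, 80.0]
side plate 0.74 [397.5, 156.2, 46.1, 28.1]
side plate 0.67 [320.8, 158.9, 9.5, 12.1]
side plate 0.64 [292.3, 170.9, 69.9, 47.9]
side base 0.56 [280.0, 162.8, 90.1, 77.6]
side base 0.52 [291.6, 169.6, 69.8, 50.8]
```

View pics/top1.png

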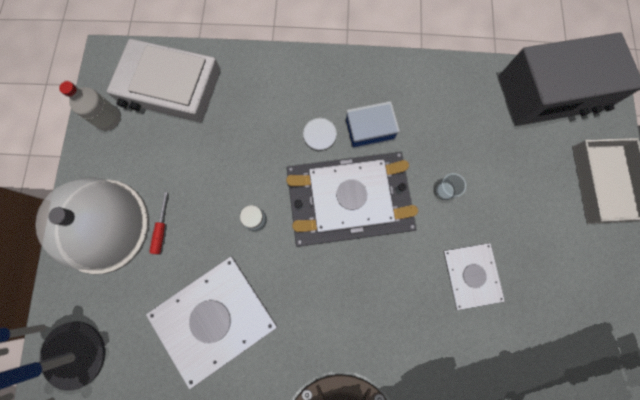

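View pics/side1.png

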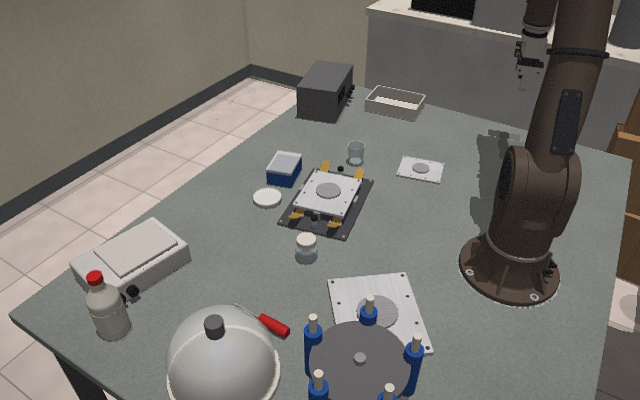

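The top view shows three plates: a big one at (211,321), a middle one at (351,195) on the dark base with the brass shims, and a small one at (474,276). The middle-sized one on the base fits the description. The side view shows the same plate at (328,193). I'll measure it and confirm with a crop.

```bash
cat > h.py <<'E'
import numpy as np, cv2
from cell import monitor, imaging, workorder, outline_of
def ray(im,px,z):
    K=np.array([[im["fx"],0,im["cx"]],[0,im["fy"],im["cy"]],[0,0,1]])
    n=cv2.undistortPoints(np.float64(px).reshape(-1,1,2),K,im["dist_coeffs"])[:,0]
    R=cv2.Rodrigues(im["rvec"])[0]; c=-R.T@im["tvec"]
    d=np.c_[n,np.ones(len(n))]@R
    return c+d*((z-c[2])/d[:,2])[:,None]
def proj(im,P):
    K=np.array([[im["fx"],0,im["cx"]],[0,im["fy"],im["cy"]],[0,0,1]])
    return cv2.projectPoints(np.float64(P),im["rvec"],im["tvec"],K,im["dist_coeffs"])[0][:,0]
def plate2w(pose,P):
    x,y,t=pose; P=np.float64(P); c,s=np.cos(t),np.sin(t)
    return np.c_[x+c*P[:,0]-s*P[:,1],y+s*P[:,0]+c*P[:,1],P[:,2]]
E
python3 - <<'E'
from h import *
im=imaging.get_image("top")
R=cv2.Rodrigues(im["rvec"])[0]; print("cam",-R.T@im["tvec"])
for t,z in (("plate",.04),("base",.008)):
    for d in outline_of("top",t):
        cs,_=cv2.findContours(d["mask"].astype(np.uint8),cv2.RETR_EXTERNAL,cv2.CHAIN_APPROX_NONE)
        c=max(cs,key=cv2.contourArea)[:,0]
        w=ray(im,c,z)[:,:2]
        r=cv2.minAreaRect((w*1000).astype(np.float32)); print(t,d["p"],d["rect"],r)
C=im["color"][:,:,::-1][130:270,265:465]
cv2.imwrite("pics/crop1.png",cv2.resize(C,None,fx=4,fy=4,interpolation=cv2.INTER_CUBIC))
im=imaging.get_image("side")
E
```

```text
cam [0.33756333 0.06356326 0.88767925]
plate 0.76 [444.3, 245.4, 54.9, 62.3] ((355.64117431640625, -282.0096740722656), (131.99661254882812, 113.65316009521484), 12.43459415435791)
plate 0.72 [310.4, 159.5, 81.6, 69.5] ((525.2606201171875, 0.42671966552734375), (153.8018798828125, 182.0316162109375), 11.33383846282959)
base 0.59 [286.1, 148.4, 130.4, 96.2] ((526.4049682617188, -1.0540008544921875), (202.81932067871094, 307.0318603515625), 11.106732368469238)
```

View pics/crop1.png

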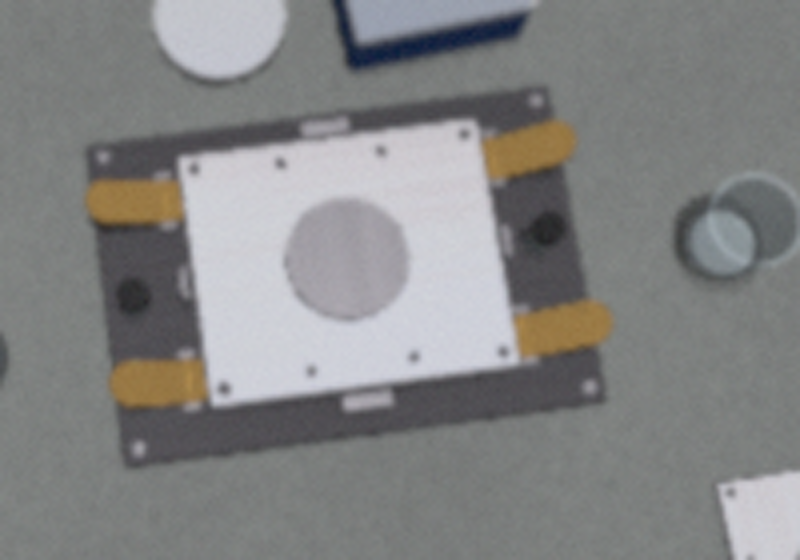

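The enlarged crop shows the plate at its centre, (350,260) in the crop, with four brass tongues and two black-capped vials. It measures 154x182 mm, so it is the right one. Its pose is about (0.525, 0.000) with yaw +11.3°. I'll close the fingers and go above the near-right corner (0.483, -0.069).

{"op": "move_arm", "data": {"series": [[2.3,3.8,0,0,0,-3.5],[2.3,3.8,0,0,0,0],[2.3,3.8,0,0,0,0],[2.3,3.8,0,0,0,0],[2.3,3.8,0,0,0,0],[2.3,3.8,0,0,0,0],[2.3,3.8,0,0,0,0],[2.3,3.8,0,0,0,0]], "grip": 0, "force": 20}}

```text
clock: 1.3
position: [0.344, -0.2988, 0.2461]
ee_rot: [3.126, 0.308, 0.001]
force: [1.5, -0.6, -0.3]
width: 0.352
```

{"op": "move_arm", "data": {"series": [[2.3,3.8,0,0,0,0],[2.3,3.8,0,0,0,0],[2.3,3.8,0,0,0,0],[2.3,3.8,0,0,0,0],[2.3,3.8,0,0,0,0],[2.3,3.8,0,0,0,0],[0,0,0,0,0,0],[0,0,0,0,0,0]]}}

```text
clock: 2.1
position: [0.4816, -0.0714, 0.2457]
ee_rot: [-3.126, -0.312, 0.0]
force: [0.4, -1.0, 0.1]
width: -0.002
```

{"op": "move_arm", "data": {"series": [[0.1,0.2,-4,0,0,0],[0,0,-4,0,0,0],[0,0,-4,0,0,0],[0,0,-3,0,0,0],[0,0,-2,0,0,0],[0,0,0,0,0,0],[0,0,0,0,0,0]]}}

```text
clock: 2.8
position: [0.4821, -0.0715, 0.0762]
ee_rot: [3.126, 0.306, -0.001]
force: [0.1, 0.3, -0.3]
width: 0.001
```

Run:
```python
from h import *
s=monitor.observe(); print(s["position"],s["force"])
for c,b in (("side",(130,260,260,420)),("top",(130,280,260,480))):
    im=imaging.get_image(c)
    I=im["color"][:,:,::-1].copy()
    p=proj(im,plate2w((.5253,.0004,.198),[[a*.055,e*y,z] for a in(1,-1) for e in(1,-1) for y,z in((.06,.04),(.138,.0145))]))
    C=I[b[0]:b[1],b[2]:b[3]]; k=3.5 if c=="top" else 4.5
    C=cv2.resize(C,None,fx=k,fy=k,interpolation=cv2.INTER_CUBIC)
    for q in p: cv2.circle(C,tuple(int(v) for v in (q-[b[2],b[0]]+.5)*k),4,(0,0,255),1)
    cv2.imwrite(f"pics/{c}2.png",C)
```

```text
[ 0.48208384 -0.07147413  0.07615908] [ 0.12247011  0.2904839  -0.26875084]
```

View pics/side2.png

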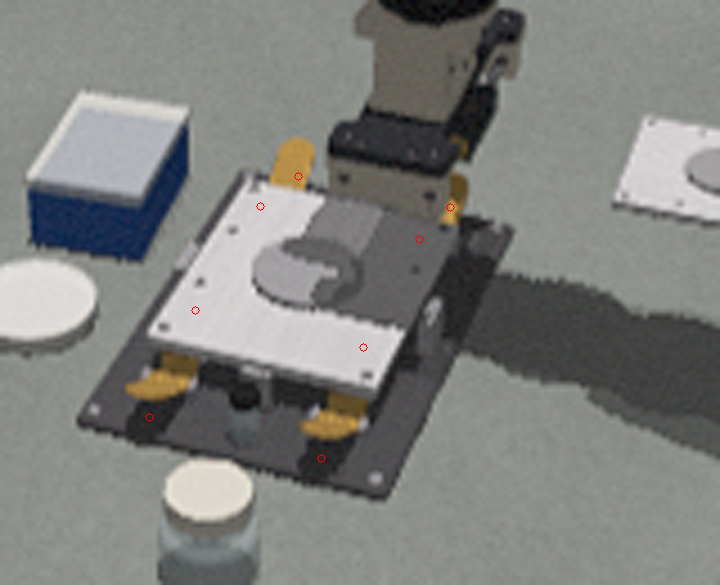

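The side crop shows the gripper over the near-right corner, about (390,200) in the crop. The projected corner and tab marks sit where they should. I'll check the fingertip position from the top.

View pics/top2.png

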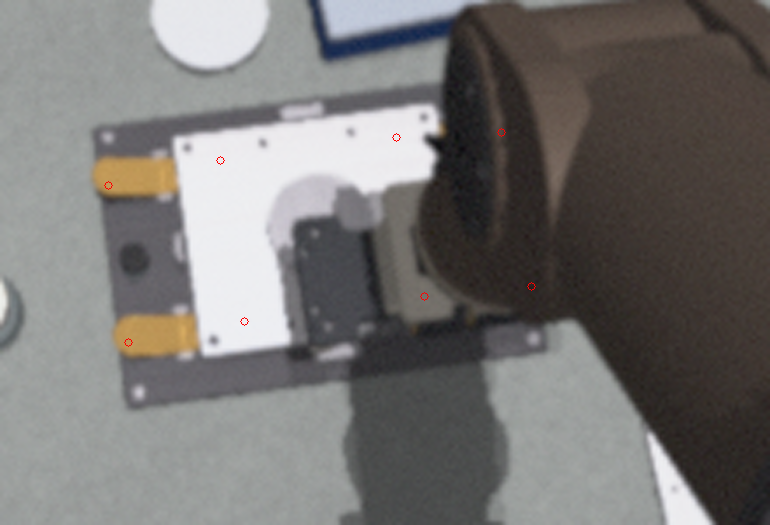

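Run:
```python
from h import *
im=imaging.get_image("side")
R=cv2.Rodrigues(im["rvec"])[0]; print("cam",-R.T@im["tvec"])
p=proj(im,[[.482,-.0715,z] for z in (.04,.057,.076,.123)])
print((p-[260,130]+.5)*4.5)
```

```text
cam [-0.03425603  0.98772255  0.88798863]
[[422.9471854  238.62638304]
 [424.17732849 217.33727766]
 [425.57083696 193.17993554]
 [429.10460964 131.7225954 ]]
```

The top view shows the gripper body, 190 mm along the jaw direction, overhanging the plate with the fingers hidden beneath it. That matches the pose, and nothing tall is under it. I'll press.

{"op": "move_arm", "data": {"series": [[0.1,0.2,-0.8,0,0,0],[0,0,-0.6,0,0,0],[0,0,-0.2,0,0,0],[0,0,-0.1,0,0,0],[0,0,0,0,0,0]]}}

```text
clock: 3.45
position: [0.483, -0.0682, 0.0592]
ee_rot: [3.126, 0.309, -0.001]
force: [-3.7, 0.8, 13.3]
width: 0.004
```

{"op": "move_arm", "data": {"series": [[0,0,-0.1,0,0,0],[0,0,0,0,0,0]]}}

```text
clock: 3.65
position: [0.4831, -0.0682, 0.0591]
ee_rot: [3.126, 0.309, -0.0]
force: [-8.2, 1.2, 27.4]
width: 0.005
```

{"op": "move_arm", "data": {"series": [[0,0,-0.1,0,0,0],[0,0,0,0,0,0]]}}

```text
clock: 3.85
position: [0.4831, -0.0682, 0.0589]
ee_rot: [3.125, 0.309, 0.0]
force: [-13.0, 0.8, 42.0]
width: 0.005
```

Near-right is solid: 42 N and no sinking. Next is near-left.

{"op": "move_arm", "data": {"series": [[0,0,1,0,0,0],[0,0,1,0,0,0],[-0.8,4,0,0,0,0],[-0.8,4,0,0,0,0],[-0.8,3.7,0,0,0,0],[0,0,0,0,0,0],[0,0,-1,0,0,0],[0,0,0,0,0,0]]}}

```text
clock: 4.65
position: [0.4588, 0.0474, 0.0656]
ee_rot: [3.126, 0.306, -0.003]
force: [-0.0, 0.2, -0.6]
width: 0.008
```

{"op": "move_arm", "data": {"series": [[0,0,-0.5,0,0,0],[0,0,-0.3,0,0,0],[0,0,0,0,0,0]]}}

```text
clock: 4.95
position: [0.4594, 0.0474, 0.0592]
ee_rot: [3.126, 0.305, -0.0]
force: [-3.7, -2.6, 14.6]
width: 0.007
```

Near-left is solid too (14.6 N at z 0.0592). Next is far-left.

{"op": "move_arm", "data": {"series": [[0,0,2,0,0,0],[3.6,0.7,0,0,0,0],[3.6,0.7,0,0,0,0],[3.6,0.8,0,0,0,0],[0,0,0,0,0,0],[0,0,-1,0,0,0],[0,0,0,0,0,0]]}}

```text
clock: 5.65
position: [0.5652, 0.0696, 0.0668]
ee_rot: [3.126, 0.307, -0.006]
force: [-1.2, -0.1, -0.3]
width: 0.005
```

{"op": "move_arm", "data": {"series": [[0,0,-0.6,0,0,0],[0,0,-0.4,0,0,0],[0,0,0,0,0,0]]}}

```text
clock: 5.95
position: [0.5664, 0.0702, 0.0593]
ee_rot: [3.126, 0.308, -0.001]
force: [-5.5, -1.7, 11.2]
width: 0.002
```

Far-left is solid as well. I'll confirm that far-right sinks.

{"op": "move_arm", "data": {"series": [[0,0,2,0,0,0],[0.8,-4,0,0,0,0],[0.8,-4,0,0,0,0],[0.8,-3.8,0,0,0,0],[0,0,0,0,0,0],[0,0,-1,0,0,0],[0,0,0,0,0,0]]}}

```text
clock: 6.65
position: [0.59, -0.0461, 0.0672]
ee_rot: [-3.125, -0.31, 0.004]
force: [0.7, 0.5, -0.7]
width: 0.008
```

{"op": "move_arm", "data": {"series": [[0,0,-0.6,0,0,0],[0,0,-0.4,0,0,0],[0,0,0,0,0,0]]}}

```text
clock: 6.95
position: [0.5912, -0.046, 0.0583]
ee_rot: [-3.125, -0.311, 0.001]
force: [-0.9, 2.6, 3.3]
width: 0.0
```

{"op": "move_arm", "data": {"series": [[0,0,-0.2,0,0,0],[0,0,0,0,0,0],[0,0,0,0,0,0]]}}

```text
clock: 7.25
position: [0.5916, -0.0468, 0.0571]
ee_rot: [-3.126, -0.309, -0.001]
force: [-1.0, 2.3, 4.6]
width: 0.004
```

{"op": "move_arm", "data": {"series": [[0,0,-0.2,0,0,0],[0,0,0,0,0,0],[0,0,0,0,0,0]]}}

```text
clock: 7.55
position: [0.5918, -0.0471, 0.0553]
ee_rot: [-3.126, -0.309, -0.002]
force: [-1.2, 4.0, 7.3]
width: -0.0
```

Far-right sinks about 4 mm at only 5–7 N, so it is the soft corner. I'll release it and go above its shim tab at (0.606, -0.124).

{"op": "move_arm", "data": {"series": [[0,0,1,0,0,0],[0,0,3,0,0,0],[0.8,-3.8,0,0,0,0],[0.7,-3.9,0,0,0,0],[0,0,0,0,0,0],[0,0,0,0,0,0]]}}

```text
clock: 8.15
position: [0.6059, -0.1266, 0.0948]
ee_rot: [3.126, 0.303, -0.001]
force: [0.5, 0.7, -0.4]
width: 0.007
```

Run:
```python
from h import *
s=monitor.observe(); print(s["position"],s["force"])
im=imaging.get_image("side"); b=(110,240,270,420)
C=cv2.resize(im["color"][:,:,::-1][b[0]:b[1],b[2]:b[3]],None,fx=5,fy=4.6,interpolation=cv2.INTER_CUBIC)
cv2.imwrite("pics/side3.png",C)
```

```text
[ 0.60590552 -0.12659083  0.09478814] [ 0.50150725  0.73296796 -0.38060024]
```

View pics/side3.png

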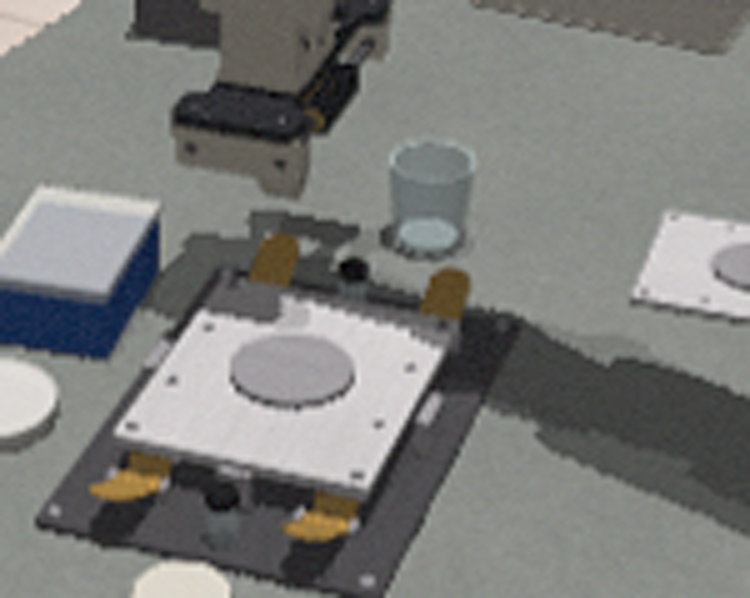

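The side crop shows the plate in place and all four shims raised. The fingers, about (285,180) in the crop, are above the far-right tongue at (275,255), clear of the vial and the beaker. I'll press it down.

{"op": "move_arm", "data": {"series": [[0,0.2,-2,0,0,0],[0,0,-1,0,0,0],[0,0,-0.7,0,0,0],[0,0,-0.5,0,0,0],[0,0,-0.5,0,0,0],[0,0,-0.5,0,0,0],[0,0,0,0,0,0]]}}

```text
clock: 8.9
position: [0.6064, -0.1224, 0.0424]
ee_rot: [3.126, 0.308, 0.0]
force: [-0.2, -0.5, -0.3]
width: 0.008
```

{"op": "move_arm", "data": {"series": [[0,0,-0.3,0,0,0],[0,0,-0.3,0,0,0],[0,0,0,0,0,0]]}}

```text
clock: 9.2
position: [0.6063, -0.1225, 0.0364]
ee_rot: [3.126, 0.308, -0.0]
force: [0.6, -0.1, 0.5]
width: 0.004
```

{"op": "move_arm", "data": {"series": [[0,0,-0.2,0,0,0],[0,0,-0.1,0,0,0],[0,0,0,0,0,0]]}}

```text
clock: 9.5
position: [0.6063, -0.1225, 0.0337]
ee_rot: [3.126, 0.308, -0.0]
force: [-0.4, -1.8, 3.2]
width: 0.006
```

{"op": "move_arm", "data": {"series": [[0,0,-0.1,0,0,0],[0,0,0,0,0,0]]}}

```text
clock: 9.7
position: [0.6064, -0.1225, 0.0334]
ee_rot: [3.126, 0.308, 0.0]
force: [-2.0, -2.0, 10.2]
width: 0.006
```

Contact with the flat stop is at tip height 14.4 mm, as it should be. I'll press a little harder, then release straight up and check.

{"op": "move_arm", "data": {"series": [[0,0,-0.1,0,0,0],[0,0,0,0,0,0],[0,0,0,0,0,0]]}}

```text
clock: 10.0
position: [0.6065, -0.1225, 0.0331]
ee_rot: [3.126, 0.308, 0.001]
force: [-5.1, -2.8, 17.6]
width: 0.005
```

{"op": "move_arm", "data": {"series": [[0,0,1,0,0,0],[0,0,3,0,0,0],[0,0,5,0,0,0],[0,0,5,0,0,0],[0,-4,2,0,0,0],[0,-4,0,0,0,0],[0,-4,0,0,0,0],[0,-4,0,0,0,0]]}}

```text
clock: 10.8
position: [0.6061, -0.2832, 0.1919]
ee_rot: [-3.126, -0.31, -0.0]
force: [-0.0, 0.1, 0.1]
width: 0.007
```

{"op": "move_arm", "data": {"series": [[-2,-4,0,0,0,0],[-2,-4,0,0,0,0],[-2,-4,0,0,0,0],[-2,-4,0,0,0,0],[-2,-4,0,0,0,0],[0,0,0,0,0,0],[0,0,0,0,0,0]]}}

```text
clock: 11.5
position: [0.5052, -0.4831, 0.1911]
ee_rot: [-3.126, -0.304, 0.001]
force: [0.5, 0.6, 0.4]
width: 0.004
```

Run:
```python
from h import *
s=monitor.observe(); print(s["clock"],s["position"],s["force"])
o=[]
for c,b in (("side",(140,240,270,380)),("top",(130,260,275,475))):
    im=imaging.get_image(c)
    C=im["color"][:,:,::-1][b[0]:b[1],b[2]:b[3]]
    k=700/C.shape[1] if c=="top" else 390/C.shape[1]
    k=min(k,2.9) if c=="side" else 2
    o.append(cv2.resize(C,(400,int(C.shape[0]*400/C.shape[1])),interpolation=cv2.INTER_CUBIC))
    for d in outline_of(c,"plate"):
        if c=="top":
            cs,_=cv2.findContours(d["mask"].astype(np.uint8),0,1); w=ray(im,max(cs,key=cv2.contourArea)[:,0],.04)[:,:2]
            print(cv2.minAreaRect((w*1000).astype(np.float32)))
H=max(i.shape[0] for i in o)
cv2.imwrite("pics/end.png",np.hstack([cv2.copyMakeBorder(i,0,H-i.shape[0],0,0,0) for i in o]))
```

```text
11.5 [ 0.50522742 -0.48306728  0.19110282] [0.49527066 0.56918344 0.35115347]
((526.2378540039062, 0.7912139892578125), (153.18994140625, 183.3597412109375), 11.343013763427734)
((224.53549194335938, 296.90167236328125), (190.2720184326172, 228.59536743164062), 38.02869415283203)
((356.19677734375, -280.90802001953125), (133.82632446289062, 114.37324523925781), 13.423783302307129)
((703.4852294921875, -42.76860809326172), (99.40998077392578, 122.35945892333984), 15.589498519897461)
```

View pics/end.png

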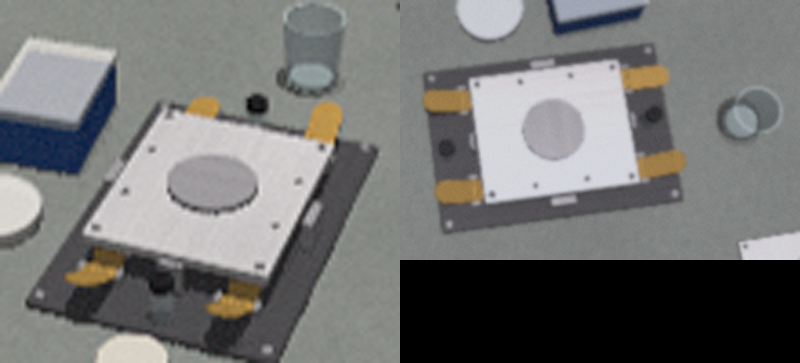

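The final picture shows the far-right tongue lying flat at (205,107), mostly hidden behind the plate, and the other three still raised. The plate has moved by no more than 1 mm (measurement noise), and the vials, beaker, dish and tipbox stand as before.

```bash
python3 -c "
from cell import workorder; print(workorder.sign_off())"
```

```text
the job is handed in; nothing more can be done
None
```

The far-right corner is the one that rocks. I pressed its shim down flat, let go, backed the arm clear and handed the job in at about 11.5 s on the robot's clock.

**Finding the corner:** I pressed all four corners with closed fingertips.

| Corner | Force | Result |
|---|---|---|
| Near-right | up to 42 N | no sinking |
| Near-left | 14.6 N | no sinking |
| Far-left | 11.2 N | no sinking |
| Far-right | 5–7 N | sank about 4 mm |

**Pressing the shim:** It met its stop with the fingertips 14.4 mm above the bench, against 14.5 mm expected. I pressed to about 18 N before releasing.

**Last checks:** The final pictures show the far-right shim flat and the other three raised. The plate is within 1 mm of its starting measurement, and the bystanders in those crops look undisturbed. The jar was only partly in the crop, and the screwdriver was not checked again.

**Two readings to note:**
- **Near-right force:** the 42 N press was harder than needed. It was made with the fingertips, not the arm or gripper body, and the wrist force stayed far below 120 N.
- **Shim force:** readings during pauses on the way down were near zero, not the roughly 4 N the hinge takes to move. The force rose only at the stop, so the flat result rests on that contact height and the final picture.

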